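# Send the sesame block through the packing hatch flap

### The job

Without pinching or lifting it, push the dark sesame block along its lane with the fingertips, through the hanging blue flap, until it runs down the rollers to the end stop; then draw the fingers back so that the flap hangs shut again. Leave the pale block and its flap alone, and do not disturb the other things on the table.

Things in the scene. Friction and masses are not known exactly. Their poses are not given: they have to be found in the camera images.
- hatch: Fixed feed hatch. Origin on the table, straight below the middle of the hinge bar; +x is the feed direction (across the table, towards the robot's left), +y towards the robot, z up. Level steel deck, top at z = 80 mm, from x = -210 to +65 mm. Two lanes centred at y = +53 and -53 mm, 96 mm wide between low guides 10 mm thick that stand 10 mm above the deck (at y = -106, 0, +106, from x = -210 to +45).
- hinge_mid (a point): Middle of the thin flap hinge bar (radius 3.5 mm) that crosses both lanes above hatch x = 0, 75 mm over the deck, on three green posts (14 x 10 mm, on the guides' lines, 83 mm over the deck); nothing stands higher. Fingers that follow a block under the bar must by then lean: pointing forward and down, about 40 degrees from vertical.
- lane_near (a point): Point on the deck in the middle of the near lane (nearer the robot), under the hinge bar (hatch x = 0, y = +53, z = 80 mm). 65 mm further on the deck ends and free aluminium rollers slope down 15 degrees to a green end stop with a rubber face at hatch x = 278. A block that has run down rests against it, its middle about 220 mm past the hinge bar.
- lane_far (a point): The same point of the far lane (hatch y = -53 mm). In either lane, a block whose middle passes the deck's end (its back face then about 10 mm past the hinge bar) tips on to the rollers and runs to the end stop by itself.
- dark_mid (a point): Centre of the loose dark brown sesame block, 110 mm long (its x axis) x 70 mm wide x 38 mm high, about 0.3 kg, standing on the deck in one of the two lanes (either one), roughly in line with it. Its back face, 55 mm behind the centre, is the one to push; the point is 19 mm above its underside.
- pale_mid (a point): Centre of the loose pale golden puffed-rice block, same size, standing in the other lane. To be left alone.
- flap_near (a joint): Blue flap of the near lane (y = +53 mm in the hatch frame), 90 mm wide, 3 mm thick, 60 g, hanging from the hinge bar with its lower edge 5 mm above the deck. 0 = hanging shut; grows (rad) as its lower edge swings forward (+x), up to 1.45. It cannot swing back; it falls shut by its own weight.
- flap_far (a joint): Blue flap of the far lane (y = -53 mm in the hatch frame), otherwise the same.
- cleaver: Loose cleaver lying flat on the table, blade 160 x 85 mm, origin near its middle underneath. Leave alone.
- bowl: Loose small steel bowl, 110 mm wide, 45 mm high, origin under its centre. Leave alone.
- sesame_jar: Loose amber glass jar with red lid, 60 mm wide, 90 mm high, origin under its centre. Leave alone.
- cup: Loose blue cup, 70 mm wide, 80 mm high, origin under its centre. Leave alone.
There are look-alikes about, which are no part of the job. Of the things that look like the part that bears dark_mid, the smallest one is meant.

How it is judged:
On the way:
1. the dark block is under the flap of its lane and holds it open, still on the deck (x of dark_mid in the frame of hatch between -0.05 and 0.11 m and height (world z) of dark_mid above 0.08 m and ((y of dark_mid in the frame of hatch above 0 m and value of joint flap_near above 0.4 rad) or (y of dark_mid in the frame of hatch below 0 m and value of joint flap_far above 0.4 rad))), for 0.1 s.
At the end, for the whole second after the job is handed in: The dark block lies at rest on the rollers against the end stop (its middle 180 to 250 mm past the hinge line), right way up, both flaps hang shut (within 0.08 rad), and the pale block has not moved more than 15 mm (x of dark_mid in the frame of hatch between 0.18 and 0.25 m and y of dark_mid in the frame of hatch between -0.1 and 0.1 m and height (world z) of dark_mid below 0.08 m and angle between dark_mid's own z axis and vertical below 0.45 rad and linear speed of dark below 0.02 m/s and value of joint each of flap_near, flap_far below 0.08 rad and distance of pale_mid from where it was at the start of the episode below 0.015 m); the robot touches nothing.
It fails at once if the dark block is lifted (its middle more than 20 mm above its height on the deck) (height (world z) of dark_mid above 0.119 m).
It fails at once if the dark block is squeezed or struck (over 30 N from the fingers) (contact force between the fingers and dark above 30 N).
It fails at once if the pale block is moved more than 20 mm (distance of pale_mid from where it was at the start of the episode above 0.02 m).
It fails at once if the pale block's flap is opened (the flap of the lane the dark block is not in, more than 0.2 rad) ((y of dark_mid in the frame of hatch above 0 m and value of joint flap_far above 0.2 rad) or (y of dark_mid in the frame of hatch below 0 m and value of joint flap_near above 0.2 rad)).
It fails at once if another thing on the table is moved more than 30 mm (distance of any of cleaver, bowl, sesame_jar, cup from where it was at the start of the episode above 0.03 m).
It also fails if it takes over 42 s, if anything falls off the work surface, if the arm or the gripper's body presses on something with over 40 N, if the wrist force passes 120 N, or if a joint passes its speed limit or range.

### The arm

A 6-joint arm with a two-finger parallel gripper is mounted at the origin on the work surface. World frame = base frame: x ahead of the robot, y to its left, z up, the work surface at z = 0. Lengths are in m, angles in rad, forces in N, time in s.
With the tool pointing down it reaches from about 0.375 to 0.75 m from the base axis. Payload 9 kg.
Tool frame: the origin (TCP) lies where the fingers leave the gripper's body, on its centre line; the fingertips stand 73 mm ahead of it and the grasp point (between the pads) lies env.grip_point_offset ahead of it (env.grip_point_offset is the distance from the TCP to the grasp point, in m); z points along the fingers, y is the direction in which the jaws open and shut (so a half turn about z gives the same grasp; the last joint's range is limited). The gripper opens to 85 mm and grips with 20 to 120 N. Pads are 22 mm wide; open, the fingers measure 114 mm over their backs; the gripper's body (76 mm by 85 mm) begins 54 mm behind the grasp point. The pads swing forward as they close: fully open they stand 13 mm farther back than shut.
Start: joints at [-1.481, 0.104, 0.097, 1.564, 0, 1.353], TCP at [0.182, -0.572, 0.304] pointing down, gripper open.
Joint ranges: [-2.99, 2.99], [-0.84, 1.86], [-1.1, 1.16], [-1.84, 2.11], [-1.51, 1.56], [-3.14, 3.14]. Speed limits (rad/s): [2.22, 2.22, 2.57, 3.14, 3.14, 3.14].

### API

Orientations are given as a rotation vector (axis times angle).
In Python, from bench import env, optics, job gives the robot as it stands. The module is installed in compiled form; this text tells all that it offers.
- The arm moves only by the tool servo_tool, never from a script. Its argument "motion" is text: rows parted by semicolons, each of 7 numbers parted by spaces: the shift along the tool's x, y, z in cm, then the turn, a rotation vector about the tool's x, y, z in rad, then the closure in counts, from 0 (fully open) to 255 (shut). A call has 1 to 5 rows; each row is the pose to reach, as a shift and turn from the pose commanded when the call began, along the tool's axes at that moment; what a row does not reach only later rows make up. A row lasts 1/10 s, in which the tool goes at most 50 mm and 8.59 degrees, less where a joint would pass 70% of its speed; a pose out of reach is approached as far as the arm can. A call with a gripper value outside its range is refused whole. The fingers move at their own pace and stop on an object; the grip force is fixed at half the most. Time passes only in rows, so rows that repeat a pose let the fingers close. It gives the time, the measured TCP pose, the force and the opening at its end, in the units of the state.
- env.get_state(): the state, without advancing time (a new reading comes with each control period).
- optics.read_camera(name): name is "side" or "top" or "wrist"; returns the picture (384x512x3 uint8, blue, green, red); there is no depth.
- optics.calibration(name): a dict with "camera_matrix" (3x3 intrinsics, pixels), "rvec" (rotation vector, rad) and "tvec" (3), from world to camera coordinates, as OpenCV has them; the wrist camera has in their place "hand_eye" (4x4, takes a point from camera to tool coordinates, whose origin is the TCP and whose axes are the flange's). Camera axes: x right, y down, z forward; pixel columns grow to the right and rows downward; lengths in m; the calibration is good to about 2 mm. A picture is of the moment at which its call begins: read the wrist's pose just before it. calibration takes no time and is no camera call.
- job.close_job(): hands the job in, once; it reports no verdict.
The state is a dict: "clock": time; "joint_positions": joint angles; "joint_vel": joint speeds; "joint_efforts": joint torques, N m; "ee_pos": TCP position; "ee_rot": TCP orientation; "wrist_force": force on the tool from outside, world axes, zero at the start; "torque": the same for the moment, N m; "width": opening from 0.0 (shut) to 1.0 (fully open).
Only numpy, scipy, OpenCV 4.12 (cv2) and the standard library are available. Lean on these libraries where they do the work, as an engineer would, in place of code of your own. Each camera call takes 0.05 s, during which the arm holds its last target. There are 200 camera calls.

## Working session

There is one attempt and no reset: what is moved stays moved. The work goes in short steps, Python scripts to look and compute and a tool call to move; the robot and the scene stay as the last step left them, time stands still between calls to the robot, and variables do not carry over. Pictures are saved under pics/ and viewed, about 8 in all and at most 12, crops included, and the job is handed in when it is done.

Besides the shell and the picture viewer there is one more tool, called after "Request:" as name(argument=value, ...) on one line, values as JSON. servo_tool: Moves the arm, as the interface text tells. Its arguments: {"type":"object","properties":{"motion":{"type":"string"}},"required":["motion"]}

```bash
mkdir -p pics
python3 - <<'E'
from bench import env, optics, job
import cv2,numpy as np
for n in("top","side"):
    im=optics.read_camera(n); cv2.imwrite(f"pics/{n}0.png",im)
    c=optics.calibration(n); print(n,{k:np.round(v,4).tolist() for k,v in c.items()})
print(env.get_state(), env.grip_point_offset)
print({k:np.round(v,4).tolist() for k,v in optics.calibration("wrist").items()})
E
```

```text
top {'camera_matrix': [[496.7862, 0.0, 256.5722], [0.0, 496.7862, 182.726], [0.0, 0.0, 1.0]], 'rvec': [2.1545, -2.1933, 0.061], 'tvec': [0.0501, 0.5094, 1.7603]}
side {'camera_matrix': [[383.1248, 0.0, 256.8962], [0.0, 383.1248, 191.655], [0.0, 0.0, 1.0]], 'rvec': [0.1771, -2.7631, 1.3447], 'tvec': [0.4807, 0.1116, 1.1437]}
{'clock': 0.1, 'joint_positions': array([-1.48074636e+00,  1.04643633e-01,  9.65524038e-02,  1.56394088e+00,
        2.69560467e-05,  1.35310109e+00]), 'joint_vel': array([-0.00081006, -0.00279605,  0.00036384,  0.00052585,  0.00055527,
        0.00054992]), 'joint_efforts': array([ 7.44923047e-03, -5.58205605e+01,  5.04721713e+01,  1.27200392e-02,
       -2.00220366e-04,  1.67352783e-05]), 'ee_pos': array([ 0.18174346, -0.57157597,  0.30320063]), 'ee_rot': array([-3.10325759e+00, -4.81310932e-01, -1.65996972e-04]), 'wrist_force': array([0.13109802, 0.48071747, 0.4083762 ]), 'torque': array([ 0.02769456,  0.01311668, -0.06872661]), 'width': 1.002187922809035} 0.0539
{'camera_matrix': [[270.9286, 0.0, 255.3103], [0.0, 270.9286, 194.1942], [0.0, 0.0, 1.0]], 'hand_eye': [[0.0005, -0.9515, -0.3078, 0.0785], [1.0, 0.0002, 0.0012, -0.0013], [-0.0011, -0.3078, 0.9515, -0.0692], [0.0, 0.0, 0.0, 1.0]]}
```

View pics/top0.png

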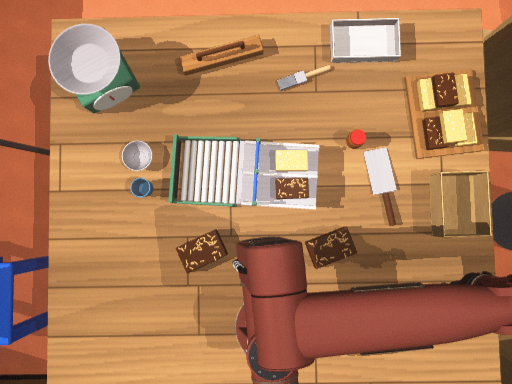

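View pics/side0.png

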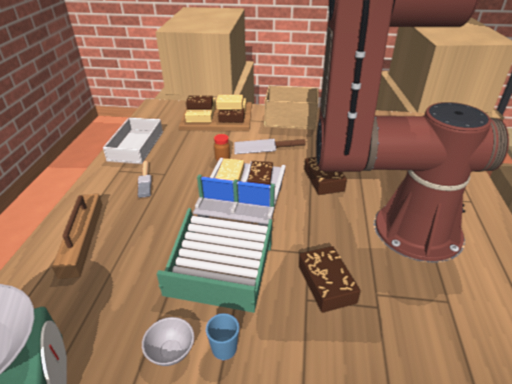

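The top view shows the hatch with its feed direction towards image left. The blue flap bar runs (258,140)-(255,207), the dark block is in the near lane at about (292,188), and the pale block is in the far lane at (292,160). The larger dark blocks on the table, at (203,250) and (330,247), are look-alikes.

```bash
cat > h.py <<'E'
import cv2,numpy as np
from bench import env, optics
def ray(n,px,z):
    c=optics.calibration(n); K=np.array(c['camera_matrix']);R=cv2.Rodrigues(np.array(c['rvec'],float))[0];t=np.array(c['tvec'],float).ravel()
    o=-R.T@t; u=cv2.undistortPoints(np.array([[px]],float),K,None).ravel(); d=R.T@np.array([u[0],u[1],1])
    return o+d*(z-o[2])/d[2]
def proj(n,P):
    c=optics.calibration(n); return cv2.projectPoints(np.array(P,float).reshape(-1,3),np.array(c['rvec'],float),np.array(c['tvec'],float),np.array(c['camera_matrix'],float),None)[0].reshape(-1,2)
E
python3 - <<'E'
from h import *
im=cv2.imread("pics/top0.png");hsv=cv2.cvtColor(im,cv2.COLOR_BGR2HSV)
roi=np.zeros(im.shape[:2],np.uint8);roi[138:212,165:322]=255
def big(m,name,z):
    m=cv2.bitwise_and(m,roi); 
    if name!="green": m=cv2.morphologyEx(m,cv2.MORPH_CLOSE,np.ones((5,5)))
    cs=cv2.findContours(m,0,2)[0]
    for c in sorted(cs,key=cv2.contourArea)[-3:]:
        if cv2.contourArea(c)<40: continue
        r=cv2.minAreaRect(c);b=cv2.boxPoints(r);p=np.array([ray("top",q,z)[:2] for q in b])
        print(name,np.round(r[0],1),np.round(r[1],1),round(r[2],1),"ctr",ray("top",r[0],z).round(4),"corners",p.round(3).tolist(),"sides",np.linalg.norm(p[0]-p[1]).round(3),np.linalg.norm(p[1]-p[2]).round(3))
big(cv2.inRange(hsv,(100,120,60),(130,255,255)),"blue",.150)
big(cv2.inRange(hsv,(0,60,0),(25,255,110)),"dark",.118)
big(cv2.inRange(hsv,(18,60,150),(35,255,255)),"pale",.118)
big(cv2.inRange(hsv,(60,80,30),(90,255,255)),"green",.07)
big(cv2.inRange(hsv,(0,0,110),(179,60,255)),"deck",.085)
cv2.imwrite("pics/topc.png",cv2.resize(im[130:215,160:330],None,fx=4.7,fy=4.7,interpolation=cv2.INTER_CUBIC))
E
```

```text
blue [256.7 155. ] [ 2.9 26.2] 3.8 ctr [0.5931 0.0365 0.15  ] corners [[0.55, 0.045], [0.637, 0.038], [0.637, 0.028], [0.549, 0.035]] sides 0.088 0.01
blue [254.7 187. ] [ 3.  26.2] 3.6 ctr [0.4864 0.0452 0.15  ] corners [[0.443, 0.054], [0.53, 0.047], [0.529, 0.037], [0.443, 0.044]] sides 0.087 0.01
dark [174.2 169.7] [15.8 60.3] 4.0 ctr [0.5526 0.3187 0.118 ] corners [[0.453, 0.353], [0.658, 0.338], [0.653, 0.284], [0.448, 0.3]] sides 0.206 0.054
pale [299.3 186. ] [19.6 15.3] 47.3 ctr [ 0.489  -0.1047  0.118 ] corners [[0.497, -0.063], [0.531, -0.102], [0.481, -0.146], [0.447, -0.107]] sides 0.052 0.066
pale [291. 160.] [20. 32.] 90.0 ctr [ 0.5779 -0.0788  0.118 ] corners [[0.613, -0.025], [0.611, -0.134], [0.543, -0.132], [0.545, -0.024]] sides 0.109 0.068
green [172.3 169.5] [ 3.2 63.3] 4.3 ctr [0.5584 0.3343 0.07  ] corners [[0.448, 0.349], [0.67, 0.331], [0.669, 0.32], [0.447, 0.338]] sides 0.223 0.011
deck [249.4 173.7] [135.3  66.4] 2.7 ctr [0.5372 0.064  0.085 ] corners [[0.438, 0.304], [0.669, 0.292], [0.637, -0.177], [0.408, -0.16]] sides 0.231 0.47
```

View pics/topc.png

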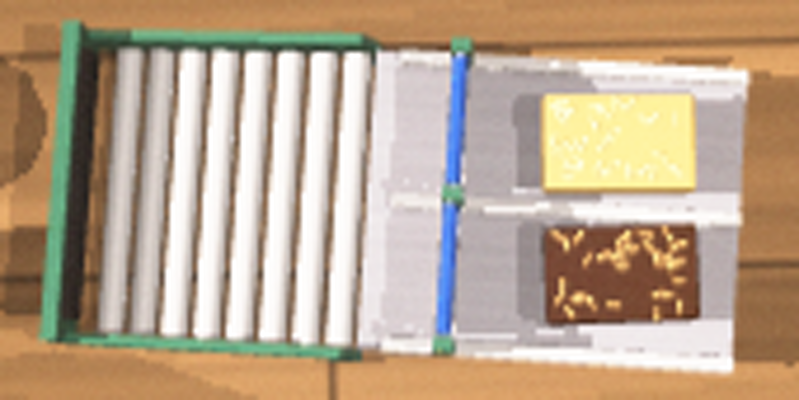

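```bash
cat >> h.py <<'E'
from scipy.spatial.transform import Rotation as Ro
TH=0.077
X=np.array([np.sin(TH),np.cos(TH),0]);Y=np.array([-np.cos(TH),np.sin(TH),0]);Z=np.array([0,0,1.])
H=np.array([0.5400,0.0410,0])
def w(x,y,z): return H+X*x+Y*y+Z*z
def hat(p): d=np.array(p)-H; return np.array([d@X,d@Y,d[2]])
def goal(tip,lean,skew=0,L=.073):
    "rel. move (cm, rad) in tool axes so that fingertip is at hatch point tip, leaning, tool x forward"
    s=env.get_state();R=Ro.from_rotvec(s['ee_rot'])
    z=X*np.sin(lean)-Z*np.cos(lean); x=X*np.cos(lean)+Z*np.sin(lean)
    G=Ro.from_rotvec([0,0,skew])*Ro.from_matrix(np.c_[x,np.cross(z,x),z])
    p=w(*tip)-L*G.apply([0,0,1]); 
    print("t",round(s['clock'],2),"goal tcp",p.round(3),"| shift cm",(R.inv().apply(p-s['ee_pos'])*100).round(2),"turn",(R.inv()*G).as_rotvec().round(3))
def now(L=.073):
    s=env.get_state();R=Ro.from_rotvec(s['ee_rot']);z=R.apply([0,0,1])
    print("t",round(s['clock'],2),"tip hatch mm",(hat(s['ee_pos']+L*z)*1000).round(1),"z",z.round(2),"F",s['wrist_force'].round(1),"q",s['joint_positions'].round(2),"w",round(s['width'],2))
E
python3 - <<'E'
from h import *
px=[(275.5,178.5),(308.3,177.7),(308.7,197.7),(276.6,198.5)]
P=[hat(ray("top",p,.118)) for p in px]; print(np.round(P,3), np.mean(P,0).round(4))
for n,p,z in(("pale",(291,160),.118),("deck end far",(160+748/4.7,130+72/4.7),.09),("deck end near",(160+733/4.7,130+372/4.7),.09)): print(n,hat(ray("top",p,z)).round(3))
goal((-.225,.053,.22),0); goal((-.215,.053,.100),.70)
E
```

```text
[[-0.068  0.019  0.118]
 [-0.178  0.01   0.118]
 [-0.183  0.077  0.118]
 [-0.075  0.086  0.118]] [-0.126  0.048  0.118]
pale [-0.117 -0.047  0.118]
deck end far [-0.212 -0.107  0.09 ]
deck end near [-0.212  0.113  0.09 ]
t 0.1 goal tcp [ 0.47  -0.179  0.293] | shift cm [ 39.34 -28.66   1.07] turn [-1.000e-03 -1.000e-03 -1.186e+00]
t 0.1 goal tcp [ 0.467 -0.216  0.156] | shift cm [ 37.95 -25.21  14.78] turn [ 0.413  0.614 -1.135]
```

Request:
servo_tool(motion="39.3 -28.7 1 0 0 -1.186 255;39.3 -28.7 1 0 0 -1.186 255;39.3 -28.7 1 0 0 -1.186 255;39.3 -28.7 1 0 0 -1.186 255;39.3 -28.7 1 0 0 -1.186 255")

```text
clock: 0.6
ee_pos: [0.3302, -0.3684, 0.2984]
ee_rot: [-2.708, -1.593, -0.0]
wrist_force: [0.2, -0.9, 0.2]
width: 0.142
```

```bash
python3 -c "
from h import *
now();goal((-.225,.05,.22),0);goal((-.24,.05,.16),.70)"
```

```text
t 0.6 tip hatch mm [-424.3  177.7  225.4] z [-0.  0. -1.] F [ 0.2 -0.9  0.2] q [-1.11 -0.22 -0.22  1.57  0.    0.97] w 0.14
t 0.6 goal tcp [ 0.473 -0.179  0.293] | shift cm [23.44  3.29  0.54] turn [-0.   -0.   -0.43]
t 0.6 goal tcp [ 0.468 -0.241  0.216] | shift cm [17.8   5.88  8.26] turn [ 0.15   0.689 -0.412]
```

Request:
servo_tool(motion="17.8 5.9 8.2 0.15 0.689 -0.412 255;17.8 5.9 8.2 0.15 0.689 -0.412 255;17.8 5.9 8.2 0.15 0.689 -0.412 255;17.8 5.9 8.2 0.15 0.689 -0.412 255;17.8 5.9 8.2 0.15 0.689 -0.412 255")

```text
clock: 1.1
ee_pos: [0.4702, -0.2401, 0.2148]
ee_rot: [-1.959, -1.747, -0.65]
wrist_force: [-0.8, -0.6, -0.7]
width: 0.001
```

```bash
python3 -c "
from h import *
now();goal((-.225,.05,.16),.70);goal((-.21,.05,.10),.70)"
```

```text
t 1.1 tip hatch mm [-241.4   47.1  156.7] z [ 0.06  0.6  -0.8 ] F [-0.8 -0.6 -0.7] q [-0.91  0.31  0.05  1.82  0.43  0.66] w 0.0
t 1.1 goal tcp [ 0.469 -0.226  0.216] | shift cm [ 1.14 -0.25  0.74] turn [ 0.012  0.049 -0.033]
t 1.1 goal tcp [ 0.47  -0.211  0.156] | shift cm [-1.3  -0.23  6.42] turn [ 0.012  0.049 -0.033]
```

Request:
servo_tool(motion="-0.5 -0.2 2.5 0.012 0.049 -0.033 255;-1.3 -0.2 5.4 0.012 0.049 -0.033 255;-1.3 -0.2 6.4 0.012 0.049 -0.033 255;-1.3 -0.2 6.4 0.012 0.049 -0.033 255")

```text
clock: 1.5
ee_pos: [0.4685, -0.2148, 0.157]
ee_rot: [-1.904, -1.75, -0.687]
wrist_force: [0.2, 0.6, 0.8]
width: 0.006
```

```bash
python3 -c "
from h import *
now()
im=optics.read_camera('wrist');sd=optics.read_camera('side');tp=optics.read_camera('top')
a=cv2.resize(sd[130:220,190:310],(400,300),interpolation=2);b=cv2.resize(tp[130:220,230:350],(400,300),interpolation=2)
cv2.imwrite('pics/w1.png',np.vstack([np.hstack([cv2.resize(im,(400,300)),a]),np.hstack([b,b*0])]))"
```

```text
t 1.5 tip hatch mm [-213.8   51.4  100.9] z [ 0.05  0.64 -0.77] F [0.2 0.6 0.8] q [-0.89  0.34 -0.04  1.74  0.46  0.63] w 0.01
```

View pics/w1.png

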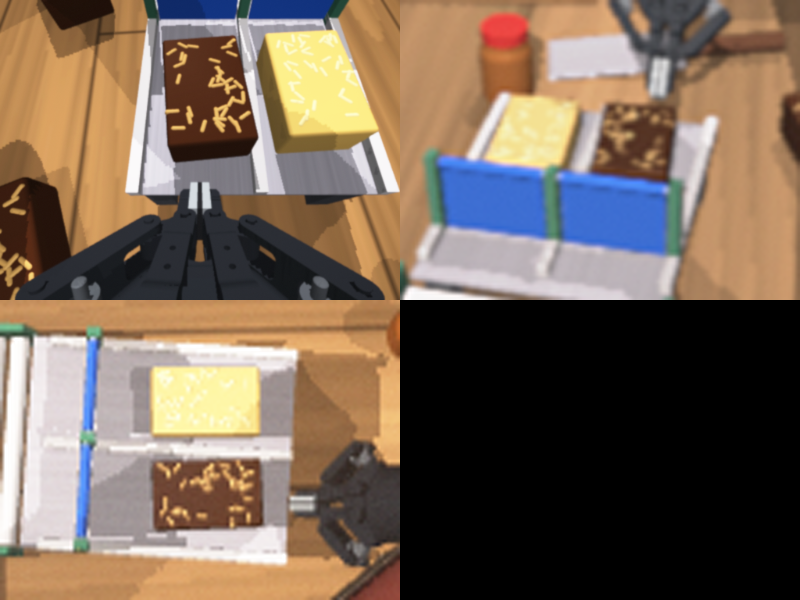

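The pictures show the shut fingertips just behind the dark block's back face and centred on it (wrist view (200,185)). Next I check the tip's height across the two views.

```bash
python3 -c "
from h import *
for z in(.09,.1,.11): print(z,hat(ray('top',(317,190.9),z)).round(3),hat(ray('side',(268,158.5),z)).round(3))
goal((-.06,.052,.1),.7)"
```

```text
0.09 [-0.212  0.051  0.09 ] [-0.236  0.05   0.09 ]
0.1 [-0.211  0.051  0.1  ] [-0.221  0.053  0.1  ]
0.11 [-0.21   0.052  0.11 ] [-0.206  0.056  0.11 ]
t 1.65 goal tcp [ 0.48  -0.062  0.156] | shift cm [11.74 -0.24 10.17] turn [ 0.006  0.009 -0.004]
```

Request:
servo_tool(motion="0.6 0 0.53 0.006 0.009 -0.004 255;1.2 0 1.05 0.006 0.009 -0.004 255;1.55 0 1.35 0.006 0.009 -0.004 255;1.9 0 1.65 0.006 0.009 -0.004 255;2.25 0 1.95 0.006 0.009 -0.004 255")

```text
clock: 2.15
ee_pos: [0.4715, -0.1861, 0.1573]
ee_rot: [-1.893, -1.752, -0.69]
wrist_force: [-1.5, -4.6, 2.0]
width: -0.0
```

```bash
python3 -c "
from h import *
now();goal((-.06,.052,.1),.7)"
```

```text
t 2.15 tip hatch mm [-184.6   50.9  101.5] z [ 0.05  0.64 -0.76] F [-1.5 -4.6  2. ] q [-0.86  0.3  -0.09  1.72  0.47  0.66] w -0.0
t 2.15 goal tcp [ 0.48  -0.062  0.156] | shift cm [ 9.43 -0.11  8.15] turn [-0.001 -0.001 -0.001]
```

Request:
servo_tool(motion="0.5 0 0.43 0 0 0 255;1.1 0 0.95 0 0 0 255;1.7 0 1.47 0 0 0 255;2.3 -0.03 2 0 0 0 255;2.9 -0.03 2.5 0 0 0 255")

```text
clock: 2.65
ee_pos: [0.4741, -0.1475, 0.1569]
ee_rot: [-1.893, -1.751, -0.691]
wrist_force: [-0.8, -4.6, 3.5]
width: -0.002
```

Request:
servo_tool(motion="0.6 0 0.52 0 0 0 255;1.2 0 1.04 0 0 0 255;1.8 0 1.56 0 0 0 255;2.4 -0.03 2.08 0 0 0 255;3 -0.03 2.6 0 0 0 255")

```text
clock: 3.15
ee_pos: [0.4769, -0.108, 0.1565]
ee_rot: [-1.893, -1.751, -0.691]
wrist_force: [-0.7, -5.1, 4.5]
width: 0.001
```

```bash
python3 -c "
from h import *
now();goal((0.02,.052,.1),.7)
im=optics.read_camera('wrist');sd=optics.read_camera('side');tp=optics.read_camera('top')
a=cv2.resize(sd[130:220,190:310],(400,300),interpolation=2);b=cv2.resize(tp[130:220,230:350],(400,300),interpolation=2)
cv2.imwrite('pics/w2.png',np.vstack([np.hstack([cv2.resize(im,(400,300)),a]),np.hstack([b,b*0])]))"
```

```text
t 3.15 tip hatch mm [-106.3   51.5  100.7] z [ 0.05  0.64 -0.76] F [-0.7 -5.1  4.5] q [-0.75  0.17 -0.24  1.65  0.53  0.77] w 0.0
t 3.15 goal tcp [0.486 0.018 0.156] | shift cm [ 9.61 -0.06  8.2 ] turn [-0.001 -0.001 -0.001]
```

View pics/w2.png

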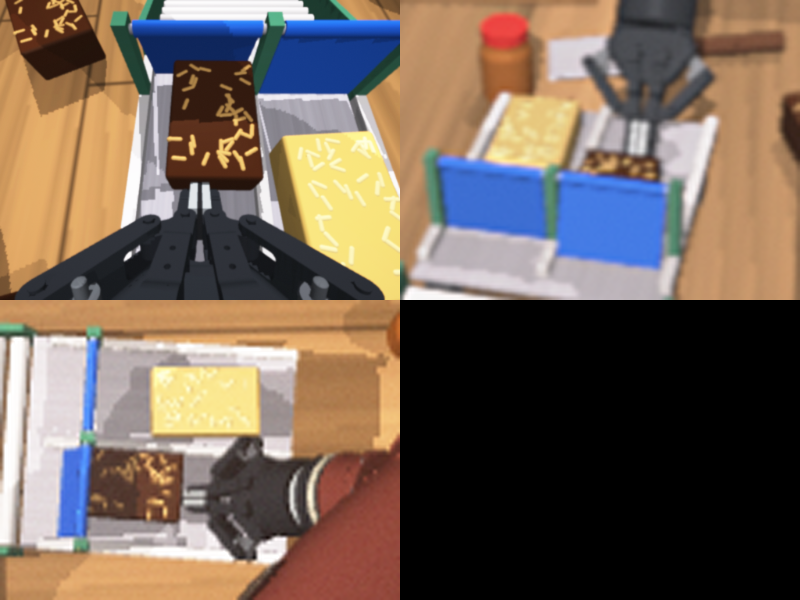

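The block is already lifting the near flap and runs straight, slightly to the centre-guide side. The pale block is untouched. I keep pushing, shifting the fingers a few mm towards the block's middle.

Request:
servo_tool(motion="0.6 0.1 0.51 0 0 0 255;1.2 0.2 1.02 0 0 0 255;1.8 0.3 1.54 0 0 0 255;2.4 0.4 2.05 0 0 0 255;3 0.4 2.56 0 0 0 255")

```text
clock: 3.8
ee_pos: [0.4834, -0.0692, 0.1556]
ee_rot: [-1.893, -1.75, -0.688]
wrist_force: [-4.2, -3.2, 0.6]
width: 0.002
```

Request:
servo_tool(motion="0.6 0 0.51 0 0 0 255;1.2 0 1.02 0 0 0 255;1.8 0 1.54 0 0 0 255;2.4 0 2.05 0 0 0 255;3 0 2.56 0 0 0 255")

```text
clock: 4.3
ee_pos: [0.4865, -0.0298, 0.1555]
ee_rot: [-1.893, -1.75, -0.689]
wrist_force: [-2.8, -4.1, 0.6]
width: 0.001
```

```bash
python3 -c "
from h import *
now();goal((0.01,.047,.1),.7)
im=optics.read_camera('wrist');sd=optics.read_camera('side');tp=optics.read_camera('top')
a=cv2.resize(sd[130:220,190:310],(400,300),interpolation=2);b=cv2.resize(tp[130:220,200:320],(400,300),interpolation=2)
cv2.imwrite('pics/w3.png',np.vstack([np.hstack([cv2.resize(im,(400,300)),a]),np.hstack([b,b*0])]))"
```

```text
t 4.3 tip hatch mm [-27.6  48.1  99.7] z [ 0.05  0.64 -0.76] F [-2.8 -4.1  0.6] q [-0.62  0.07 -0.34  1.58  0.58  0.91] w 0.0
t 4.3 goal tcp [0.49  0.008 0.156] | shift cm [2.9  0.09 2.4 ] turn [-0.003 -0.001 -0.002]
```

View pics/w3.png

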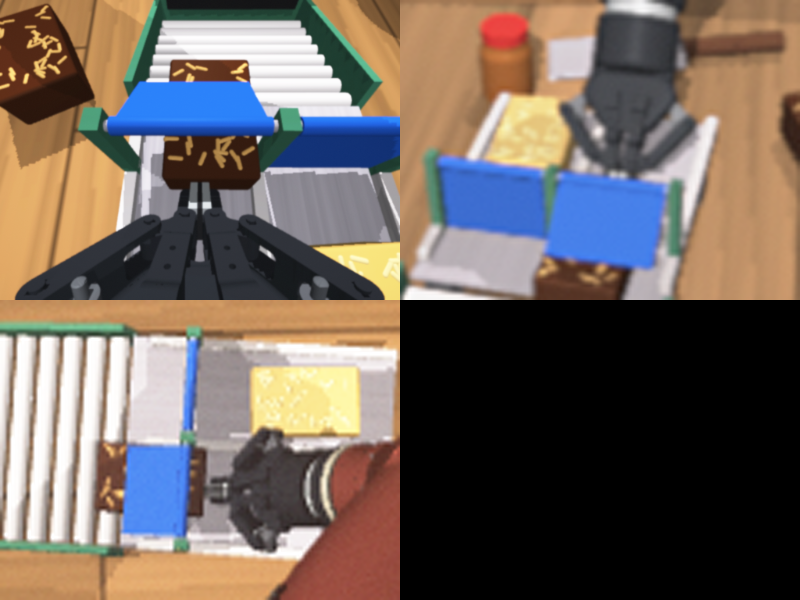

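The block is under the raised near flap with its front over the rollers. The pale block has stayed put, and about 3 cm remain.

Request:
servo_tool(motion="0.6 0 0.5 0 0 0 255;1.2 0 1 0 0 0 255;1.8 0 1.5 0 0 0 255;2.3 0 1.93 0 0 0 255;2.6 0 2.18 0 0 0 255")

```text
clock: 4.95
ee_pos: [0.4893, 0.0039, 0.1561]
ee_rot: [-1.893, -1.751, -0.689]
wrist_force: [-5.0, -6.7, 3.9]
width: 0.004
```

```bash
python3 -c "
from h import *
now();goal((0.02,.047,.1),.7)
im=optics.read_camera('wrist');tp=optics.read_camera('top')
b=cv2.resize(tp[130:220,200:320],(400,300),interpolation=2)
cv2.imwrite('pics/w4.png',np.hstack([cv2.resize(im,(400,300)),b]))"
```

```text
t 4.95 tip hatch mm [  6.2  47.9 100.3] z [ 0.05  0.64 -0.76] F [-5.  -6.7  3.9] q [-0.56  0.02 -0.37  1.55  0.61  0.97] w 0.0
t 4.95 goal tcp [0.491 0.018 0.156] | shift cm [1.04 0.07 0.91] turn [-0.002 -0.001 -0.002]
```

View pics/w4.png

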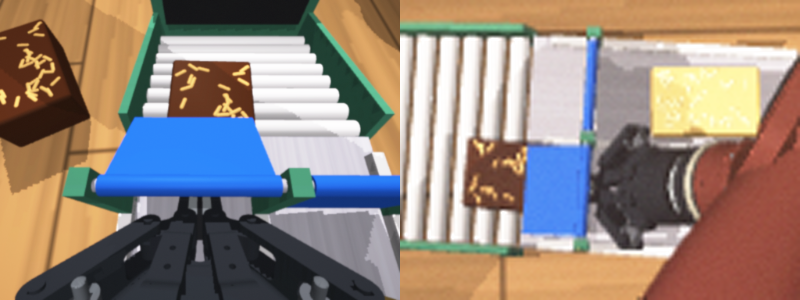

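Request:
servo_tool(motion="0.3 0 0.25 0 0 0 255;0.6 0 0.5 0 0 0 255;0.9 0 0.75 0 0 0 255;0.9 0 0.75 0 0 0 255;0.9 0 0.75 0 0 0 255")

```text
clock: 5.55
ee_pos: [0.4903, 0.0156, 0.1559]
ee_rot: [-1.892, -1.751, -0.691]
wrist_force: [0.1, 0.6, -0.6]
width: 0.002
```

```bash
python3 -c "
from h import *
now();goal((-0.12,.05,.105),.7)
im=optics.read_camera('wrist');tp=optics.read_camera('top')
b=cv2.resize(tp[130:220,160:280],(400,300),interpolation=2)
cv2.imwrite('pics/w5.png',np.hstack([cv2.resize(im,(400,300)),b]))"
```

```text
t 5.55 tip hatch mm [ 18.   47.7 100.2] z [ 0.05  0.64 -0.76] F [ 0.1  0.6 -0.6] q [-0.53  0.01 -0.39  1.53  0.62  1.  ] w 0.0
t 5.55 goal tcp [ 0.477 -0.122  0.161] | shift cm [-10.21  -0.24  -9.28] turn [-0.002 -0.002 -0.001]
```

View pics/w5.png

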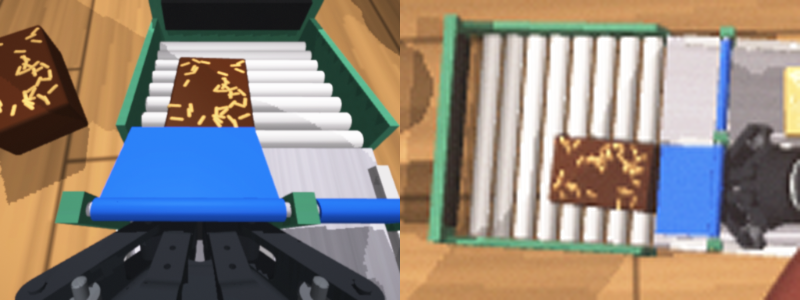

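The block has tipped onto the rollers and the finger force is zero, so I draw back.

Request:
servo_tool(motion="-1.5 0 -1.36 0 0 0 255;-3 0 -2.7 0 0 0 255;-4.5 -0.1 -4.1 0 0 0 255;-6 -0.2 -5.45 0 0 0 255;-7.5 -0.2 -6.8 0 0 0 255")

```text
clock: 6.15
ee_pos: [0.4804, -0.0862, 0.1595]
ee_rot: [-1.892, -1.75, -0.691]
wrist_force: [-0.3, 1.4, 0.7]
width: -0.001
```

Request:
servo_tool(motion="-1.5 0 -2 0 0 0 255;-1.5 0 -4 0 0 0 255;-1.5 0 -6 0 0 0 255;-1.5 0 -8 0 0 0 255;-1.5 0 -9 0 0 0 255")

```text
clock: 6.65
ee_pos: [0.4755, -0.1559, 0.2197]
ee_rot: [-1.894, -1.751, -0.691]
wrist_force: [-0.2, -0.6, -0.5]
width: -0.0
```

```bash
python3 -c "
from h import *
now()
sd=optics.read_camera('side');tp=optics.read_camera('top')
a=cv2.resize(sd[130:310,130:370],(400,300),interpolation=2);b=cv2.resize(tp[120:225,165:325],(400,300),interpolation=2)
cv2.imwrite('pics/w6.png',np.hstack([a,b]));cv2.imwrite('pics/top6.png',tp)
hsv=cv2.cvtColor(tp,cv2.COLOR_BGR2HSV)
m=cv2.inRange(hsv,(18,60,150),(35,255,255));m[:140]=0;m[175:]=0;m[:,:260]=0;m[:,322:]=0
c=max(cv2.findContours(cv2.morphologyEx(m,cv2.MORPH_CLOSE,np.ones((5,5))),0,2)[0],key=cv2.contourArea);r=cv2.minAreaRect(c);print('pale',r,hat(ray('top',r[0],.118)).round(3))"
```

```text
t 6.65 tip hatch mm [-154.2   49.1  163.9] z [ 0.05  0.64 -0.76] F [-0.2 -0.6 -0.5] q [-0.82  0.2  -0.08  1.8   0.5   0.7 ] w -0.0
pale ((291.0, 160.0), (20.0, 32.0), 90.0) [-0.117 -0.047  0.118]
```

View pics/w6.png

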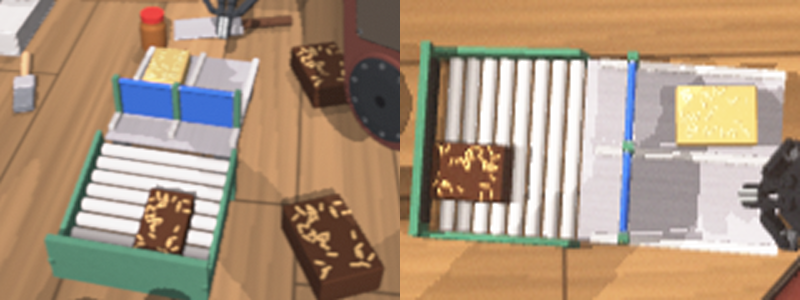

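The block rests against the end stop, both flaps hang shut, and the pale block's pixels are unchanged. I hold briefly, do a last numeric check, and hand in.

Request:
servo_tool(motion="0 0 -2 0 0 0 255;0 0 -2 0 0 0 255;0 0 -2 0 0 0 255;0 0 -2 0 0 0 255;0 0 -2 0 0 0 255")

```text
clock: 7.25
ee_pos: [0.4743, -0.1669, 0.2333]
ee_rot: [-1.891, -1.75, -0.69]
wrist_force: [0.3, -0.1, 0.3]
width: 0.002
```

```bash
python3 -c "
from h import *
from bench import job
tp=optics.read_camera('top');old=cv2.imread('pics/top6.png')
print('change at stop',cv2.absdiff(tp,old)[135:212,165:262].max())
x,y=165+472/2.5,120+173*105/300; print('dark',hat(ray('top',(x,y),.075)).round(3));now()
print(job.close_job())"
```

```text
change at stop 47
dark [-0.339  0.007  0.075]
t 7.3 tip hatch mm [-165.3   49.7  177.7] z [ 0.05  0.64 -0.76] F [ 0.1  0.4 -0.2] q [-0.83  0.21 -0.04  1.84  0.49  0.68] w -0.0
the job is handed in; nothing more can be done
None
```

```bash
python3 -c "
from h import *
print(hat(ray('top',(165+72/2.5,120+173*105/300),.075)).round(3))"
```

```text
the job is handed in; nothing more can be done
```

I pushed the dark sesame block down the near lane with the shut fingers leaning about 40 degrees. It went through the near flap, tipped onto the rollers and ran down to the end stop. I then drew the fingers back and up and handed the job in at about 7.3 s. No verdict was reported.

**What the last checks showed**
- **Dark block:** the last picture viewed (6.65 s) shows it upright against the end stop. I estimate its middle at about 215 mm past the hinge line, by pixel scaling from the stop.
- **Flaps:** both hang shut in that picture, judged by eye rather than measured.
- **Pale block:** its outline in the top view is in exactly the same pixels as at the start.
- **Forces:** the wrist force components I read stayed under 7 N while pushing and were about 0 at the end. The arm was clear of everything.
- **Other objects:** I did not measure the bowl, cup, jar or cleaver; the arm's path stayed away from them.

**What failed or disagreed**
- The final numeric position for the dark block (x = -0.339 m) was wrong. I forgot to subtract the montage's column offset, and it could not be rerun after hand-in.
- The comparison of the last two top pictures around the stop (taken before and after the final 0.5 s hold) gave a maximum pixel change of 47. I did not look into it before handing in. It could be shadow or noise, or a slight settling of the block or flap, so I have not shown that the block was fully at rest.

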